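# Set the casing jig's side lay to its end stop

### The arm

A 6-joint arm with a two-finger parallel gripper is mounted at the origin on the work surface. World frame = base frame: x ahead of the robot, y to its left, z up, the work surface at z = 0. Lengths are in m, angles in rad, forces in N, time in s.
With the tool pointing down it reaches from about 0.25 to 0.775 m from the base axis. Payload 4 kg.
Tool frame: the origin (TCP) lies midway between the tips of the shut fingers; the grasp point (between the pads) lies 19 mm behind it; z points along the fingers, y is the direction in which the jaws open and shut (so a half turn about z gives the same grasp; the last joint's range is limited). The gripper opens to 94 mm and grips with 3 to 60 N. Pads are 16 mm wide; open, the fingers measure 119 mm over their backs; the gripper's body (75 mm by 177 mm) begins 78 mm behind the grasp point.
Start: joints at [1.193, 0.087, 1.371, -0, 1.684, -0.103], TCP at [0.149, 0.529, 0.178] pointing down, gripper open.
Joint ranges: [-3.1, 3.1], [-0.76, 2.03], [0.27, 2.55], [-1.08, 4.22], [0.17, 2.65], [-2.57, 2.57]. Speed limits (rad/s): [2.79, 2.79, 3.14, 3.14, 3.14, 3.14].

### API

Orientations are given as [roll, pitch, yaw] about the fixed x, y, z axes, in that order (R = Rz(yaw) Ry(pitch) Rx(roll)).
In Python, from bench import get_obs, snapshot, ticket gives the robot as it stands.
- The arm moves only by the shell command python3 -m creep 'ROWS' [OPENING]. ROWS is JSON, a list that holds one entry, the list of rows, each a list of 4 numbers: the shift along the tool's x, y, z in mm, then the turn about the tool's z in degrees. A call has 1 to 8 rows; each row shifts and turns the commanded pose from where the row before left it, along the tool's axes as they then stand; what a row does not reach is not made up. A row lasts 1/8 s, in which the tool goes at most 62.5 mm and 10.7 degrees, less where a joint would pass 70% of its speed; a pose out of reach is approached as far as the arm can. A call with a gripper value outside its range is refused whole. OPENING is the opening, from 0 (shut) to 1 (fully open), set as the call begins (- or left out, the last holds). The fingers move at their own pace and stop on an object; the grip force is fixed at half the most. Time passes only in rows, so rows that do not move let the fingers close. It gives the time, the measured TCP pose, the force and the opening at its end, in the units of the state.
- get_obs(): the state, without advancing time (a new reading comes with each control period).
- snapshot(name): name is "scene" or "top" or "wrist"; returns a dict with "color" (384x512x3 uint8, red, green, blue), "depth" (384x512 float32, m along the optical axis (not along the pixel's ray), 0 where there is no reading), "fx", "fy", "cx", "cy" (pixels), "extrinsics" (4x4, takes a point from world to camera coordinates). Camera axes: x right, y down, z forward; pixel columns grow to the right and rows downward; lengths in m; the calibration is good to about 2 mm. A picture is of the moment at which its call begins.
- ticket.close_job(): hands the job in, once; it reports no verdict.
The state is a dict: "time": time; "joint_positions": joint angles; "qvel": joint speeds; "joint_torque": joint torques, N m; "tool_pos": TCP position; "ee_rot": TCP orientation; "wrist_force": force on the tool from outside, world axes, zero at the start; "wrist_torque": the same for the moment, N m; "width": finger opening in m.
Only numpy, scipy, OpenCV 4.12 (cv2) and the standard library are available. Lean on these libraries where they do the work, as an engineer would, in place of code of your own. Each camera call takes 0.05 s, during which the arm holds its last target. There are 200 camera calls.

### The job

On the bookbinder's casing jig, press the red lock button on the blue carriage all the way down and keep it pressed the whole way while you push the carriage along its rail until it is against the yellow end stop; then let the button come up so that the carriage locks there, and take the hand away. Use only the fingertips, without grasping or lifting anything, and leave the book, bottle, brush and other things around it where they are.

Things in the scene. Friction and masses are not known exactly. Their poses are not given: they have to be found in the camera images.
- jig: Fixed casing jig: grey bed 230 x 520 x 15 mm with a 40 mm wide aluminium rail on top of it, running along the jig's y through its origin (rail top 30 mm over the table). Origin on the table under the middle of the rail; x points across the bed to the far side, y along the rail, z up. Its position and yaw vary (up to about 0.3 rad).
- button_top (a point): Centre of the flat top of the round red lock button (44 mm diameter) in the middle of the blue carriage; moves down with it. Up, it is 62 mm over the table, fully pressed 54 mm. Deck around it 50 mm over the table; across the rail the space over the button is open.
- push_face (a point): Middle of the inner face of the blue shoulder on the stop's side of the button, 65 mm over the table. Two such shoulders, before and behind the button along the rail, each 21 mm thick, 70 mm wide, tops 74 mm over the table, inner faces 68 mm apart (34 mm from the button's centre): closed fingertips fit between and push the carriage by this face or by friction on the button.
- lock_button (a joint): Travel of the lock button in m: 0 up, 0.008 fully down. The spring takes about 5 N to start and 9 N fully down, and brings it up again when released. A tooth under it locks the carriage to the rail at its start and home against the end stop (and in slots on the way); pressed 5 mm or more the carriage is free. At home it only comes up with the carriage within 2 mm of the stop.
- carriage (a joint): Position of the carriage along the rail in m, growing towards the yellow end stop (jig's -y); 0 at the start. With the button down it slides with 1 to 2 N.
- carriage_nose (a point): Middle of the flat end face of the blue carriage that looks to the end stop, 40 mm over the table, 55 mm from the button's centre along the rail. The carriage is 110 mm long along the rail, 92 mm wide across it; a thin steel guide blade (50 mm over the table at most) reaches from it over the bed to 148 mm beyond the rail's middle.
- stop_face (a point): Middle of the face of the fixed yellow end stop (66 mm wide, 30 mm along the rail, 60 mm high, black knob on top to 70 mm) that meets the carriage, 40 mm over the table. Axes as the jig's: y points back to the carriage. The y of carriage_nose in this frame is the gap left: 0.17 to 0.27 m at first, 0 when home. Where the stop sits on the rail varies.
- book_block: Bystander, loose: small blue book lying flat left of the jig, 148 x 105 x 32 (mm). Origin on its underside.
- glue_bottle: Bystander, loose: blue pointed glue bottle, 60 across, 165 tall, standing left of the jig behind the book (mm). Origin on its underside.
- glue_brush: Bystander, loose: glue brush lying in front of the jig (robot's side), along the rail (mm). Origin on its underside.
- bone_folder: Bystander, loose: ivory bone folder, 130 x 22 x 5, lying on the left end of the jig's bed (mm). Origin on its underside.
- weight: Bystander, loose: small brass weight, 44 across, 52 tall, on the right end of the jig's bed (mm). Origin on its underside.
- thread_spool: Bystander, loose: white thread spool, 40 across, 50 tall, in front of the jig (mm). Origin on its underside.
- mallet: Bystander, loose: hammer lying right of the jig (mm). Origin on its underside.

How it is judged:
By the outcome, as a careful person would: the job done as asked, in the order asked, and still so for the second after the job is handed in, with the robot touching nothing.
It also fails if it takes over 35 s, if anything falls off the work surface, if the arm or the gripper's body presses on something with over 40 N, if the wrist force passes 120 N, or if a joint passes its speed limit or range.

## Working session

There is one attempt and no reset: what is moved stays moved. The work goes in short steps, Python scripts to look and compute and a shell command to move; the robot and the scene stay as the last step left them, time stands still between calls to the robot, and variables do not carry over. Pictures are saved under pics/ and viewed, on a budget of 10 in all, crops included, one or two more only if the job needs it, and the job is handed in when it is done.

```bash
mkdir -p pics
cat > h.py <<'E'
import numpy as np,cv2
from bench import get_obs,snapshot,ticket
def snap(n,f=None):
    s=snapshot(n)
    if f: cv2.imwrite('pics/'+f,s['color'][:,:,::-1])
    v,u=np.mgrid[:384,:512]; d=s['depth'].astype(float)
    P=np.stack([(u-s['cx'])/s['fx']*d,(v-s['cy'])/s['fy']*d,d,np.ones_like(d)],-1)
    W=(P@np.linalg.inv(s['extrinsics']).T)[...,:3]
    return s,W,d>0
E
python3 - <<'E'
from h import *
s,W,ok=snap('top','top0.png')
hsv=cv2.cvtColor(s['color'],cv2.COLOR_RGB2HSV);H,S,V=cv2.split(hsv)
for n,m in dict(red=((H<8)|(H>172))&(S>150)&(V>80),yel=(H>20)&(H<35)&(S>130)&(V>100),blue=(H>95)&(H<130)&(S>110)&(V>50)).items():
    c,l,st,ce=cv2.connectedComponentsWithStats((m&ok).astype(np.uint8))
    for i in range(1,c):
        if st[i,4]>40: 
            p=W[l==i]; print(n,st[i],ce[i].round(),np.median(p,0).round(4),p.min(0).round(3),p.max(0).round(3))
print(get_obs())
E
```

```text
red [  41   22   76   55 2223] [87. 46.] [1.012  0.5889 0.1694] [0.908 0.501 0.159] [1.09  0.746 0.181]
red [215 183  13  12 128] [221. 188.] [0.5718 0.1692 0.0618] [0.552 0.149 0.055] [0.589 0.19  0.069]
yel [288 183  10  19 127] [292. 192.] [ 0.5611 -0.0688  0.0596] [ 0.533 -0.088  0.03 ] [ 0.594 -0.056  0.067]
blue [150 138  21  20 309] [159. 147.] [0.7022 0.3764 0.0751] [0.679 0.355 0.001] [0.737 0.411 0.17 ]
blue [204 175  35  28 642] [221. 188.] [0.572  0.1697 0.0523] [0.526 0.114 0.038] [0.617 0.225 0.083]
blue [ 143  183   31   43 1266] [158. 204.] [0.515  0.3864 0.0316] [0.443 0.335 0.004] [0.588 0.44  0.041]
{'time': 0.05, 'joint_positions': array([ 1.19287951e+00,  8.79495808e-02,  1.37217497e+00,  3.87462511e-06,
        1.68359513e+00, -1.03090040e-01]), 'qvel': array([ 1.11791579e-03,  2.39996739e-04, -4.10187481e-03,  2.71033910e-03,
       -2.06369057e-03,  5.26888115e-05]), 'joint_torque': array([ 7.45405814e-04, -3.41544020e+01, -3.03590977e+01,  7.20926025e-02,
        3.04451014e-02, -9.85285146e-05]), 'tool_pos': array([0.14904228, 0.52881978, 0.17674741]), 'ee_rot': array([-3.13947731e+00, -2.22717513e-04,  2.86676607e+00]), 'wrist_force': array([-0.16520999,  0.08534306,  0.38190908]), 'wrist_torque': array([-0.01340605,  0.00916397,  0.00258011]), 'width': 0.09401338229937076}
```

View pics/top0.png

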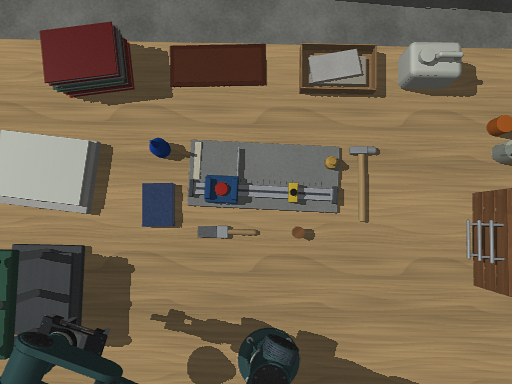

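The view shows the carriage with the red button at (221,188), the yellow stop at (292,192), the rail between them, and the hand at lower left. Next I'll fit the rail direction.

```bash
cat >> h.py <<'E'
def geo():
    s,W,ok=snap('top'); H,S,V=cv2.split(cv2.cvtColor(s['color'],cv2.COLOR_RGB2HSV))
    roi=ok&(W[...,0]>.4)&(W[...,0]<.8)&(W[...,1]<.31)&(W[...,1]>-.3)
    bed=W[roi&(W[...,2]>.009)&(W[...,2]<.022)&(S<60)]
    print('bed',cv2.minAreaRect((bed[:,:2]*1000).astype(np.float32)))
    rail=W[roi&(W[...,2]>.025)&(W[...,2]<.035)&(S<60)]; 
    rail=rail[(abs(rail[:,0]-.567)<.03)]
    print('rail',np.polyfit(rail[:,1],rail[:,0],1),len(rail))
    st=W[roi&(H>20)&(H<35)&(S>130)&(W[...,2]>.05)&(W[...,1]<.1)&(W[...,0]<.6)]
    print('stop',st.mean(0),st.min(0),st.max(0))
    b=W[roi&((H<8)|(H>172))&(S>150)&(V>80)&(W[...,0]>.5)]; print('button',b.mean(0))
    c=W[roi&(H>95)&(H<130)&(S>110)&(W[...,2]>.045)]; print('carr',cv2.minAreaRect((c[:,:2]*1000).astype(np.float32)))
E
python3 -c "
from h import *
geo()"
python3 -m creep '[[[0,0,0,-10],[0,0,0,-3]]]' 0
```

```text
bed ((568.3621215820312, -2.228118896484375), (584.7601928710938, 335.567626953125), 88.30970001220703)
rail [0.03073453 0.56633706] 1012
stop [ 0.56351807 -0.0701202   0.06012283] [ 0.5333592  -0.08575445  0.05133666] [ 0.59435019 -0.0553746   0.07529268]
button [0.57085864 0.16930002 0.06232875]
carr ((567.7001342773438, 75.55667877197266), (298.73797607421875, 91.29667663574219), 87.93157196044922)
time: 0.35
tool_pos: [0.1491, 0.529, 0.1772]
ee_rot: [-3.14, -0.0, 3.096]
wrist_force: [-0.1, -0.5, -0.6]
width: 0.0775
```

```bash
python3 -m creep '[[[-30,-26,0,-0.7],[-36,-30,0,0],[-36,-30,0,0],[-36,-30,0,0],[-36,-30,0,0],[-36,-30,0,0],[-36,-30,0,0],[-36,-30,0,0]]]'; python3 -m creep '[[[-36,-30,0,0],[-36,-30,0,0],[-36,-30,0,0],[-28,-20,0,0],[-18,-14,0,0],[0,0,0,0]]]'
python3 -c "
from h import *
snap('wrist','w1.png');print(get_obs()['joint_positions'],get_obs()['tool_pos'])"
```

```text
time: 1.35
tool_pos: [0.423, 0.2818, 0.1774]
ee_rot: [-3.141, -0.001, 3.106]
wrist_force: [-0.5, 0.3, 0.3]
width: 0.0005
time: 2.1
tool_pos: [0.5721, 0.153, 0.177]
ee_rot: [-3.142, -0.002, 3.104]
wrist_force: [0.3, 0.0, -0.4]
width: 0.0005
[ 1.66833318e-01  1.81792040e-01  1.26590843e+00  7.75289187e-04
  1.69529994e+00 -1.36783639e+00] [0.57140029 0.153915   0.17739657]
```

View pics/w1.png

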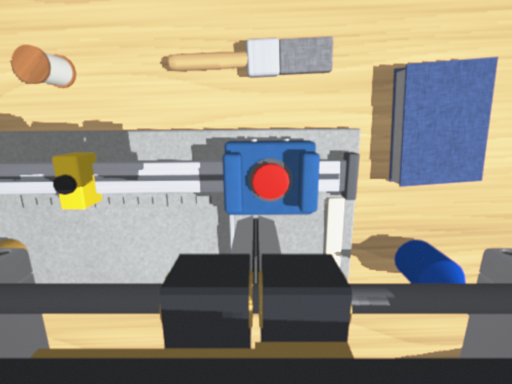

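The wrist view shows the button at (270,181), the shut fingers above it and slightly toward the stop, and the stop at (75,180). I'll cross-check the positions with wrist depth.

Run:
```python
from h import *
s,W,ok=snap('wrist'); H,S,V=cv2.split(cv2.cvtColor(s['color'],cv2.COLOR_RGB2HSV))
b=ok&((H<8)|(H>172))&(S>150)&(V>80)&(W[...,2]>.055)
c=W[b]; print('button',c.mean(0),c.min(0),c.max(0))
st=W[ok&(H>20)&(H<35)&(S>150)&(W[...,2]>.056)&(W[...,2]<.063)]; print('stop',st.min(0),st.max(0),np.median(st,0))
c=W[ok&(H>100)&(H<130)&(S>110)&(W[...,2]>.07)&(W[...,2]<.08)&(W[...,1]<.24)]
for t in (c[c[:,1]<.17],c[c[:,1]>.17]): print('sh',cv2.minAreaRect((t[:,:2]*1000).astype(np.float32)))
```

```text
button [0.57018169 0.17034589 0.06184316] [0.549408   0.14865527 0.05777469] [0.59233216 0.19154859 0.06474041]
stop [ 0.53172189 -0.08523613  0.05609027] [ 0.59611483 -0.05433675  0.06295239] [ 0.5562446  -0.06584652  0.05973099]
sh ((569.05029296875, 126.28791046142578), (20.02130889892578, 68.2413558959961), 87.89346313476562)
sh ((572.2172241210938, 214.40309143066406), (20.271886825561523, 68.76590728759766), 88.52571868896484)
```

```bash
python3 -m creep '[[[0,0,25,0],[0,0,30,0],[0,0,30,0],[0,0,20,0],[0,0,4,0],[0,0,0,0]]]';  python3 -m creep '[[[0,0,3,0],[0,0,3,0],[0,0,2,0],[0,0,2,0],[0,0,0,0]]]'
```

```text
time: 2.95
tool_pos: [0.5716, 0.1545, 0.0697]
ee_rot: [3.141, 0.001, 3.107]
wrist_force: [-0.0, 0.6, -0.1]
width: 0.0002
time: 3.58
tool_pos: [0.5717, 0.1536, 0.0586]
ee_rot: [-3.142, -0.0, 3.106]
wrist_force: [-0.4, -0.7, 0.2]
width: 0.0006
```

```bash
python3 -m creep '[[[0,0,1,0],[0,0,1,0],[0,0,0,0]]]';python3 -c "
from h import *
o=get_obs();print(o['tool_pos'],o['wrist_force'])
snap('scene','s1.png');s,W,ok=snap('wrist','w2.png')"; python3 -c "
import cv2,numpy as np
a=cv2.imread('pics/s1.png');b=cv2.imread('pics/w2.png');cv2.imwrite('pics/c1.png',cv2.resize(np.vstack([a,b]),(440,600)) if 0 else cv2.resize(np.hstack([a,b]),(800,300)))"
```

```text
time: 3.95
tool_pos: [0.5717, 0.1537, 0.0568]
ee_rot: [3.142, -0.0, 3.106]
wrist_force: [0.8, 0.1, 0.0]
width: 0.0007
[0.57172677 0.1536763  0.05677379] [0.78690451 0.1272492  0.04148076]
```

View pics/c1.png

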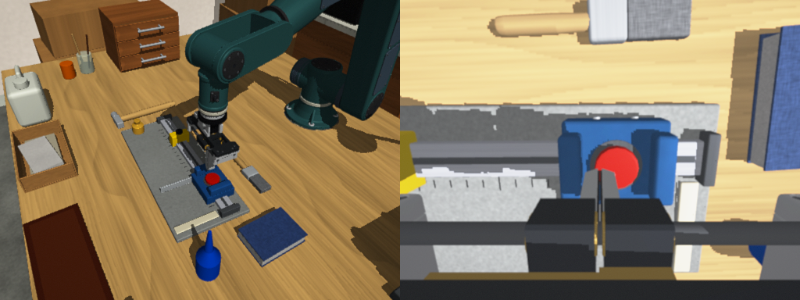

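Left: the hand is at the carriage. Right: the fingertip is near the stop-side edge of the button, around (600,175). There's no contact force yet, so I'll zoom in.

```bash
python3 -c "
import cv2,numpy as np
a=cv2.imread('pics/s1.png')[160:270,220:320];b=cv2.imread('pics/w2.png')[130:300,180:360]
cv2.imwrite('pics/c2.png',np.hstack([cv2.resize(a,(400,440),interpolation=2),cv2.resize(b,(400,440),interpolation=2)]))
from h import *
s,W,ok=snap('wrist')
H,S,V=cv2.split(cv2.cvtColor(s['color'],cv2.COLOR_RGB2HSV))
c=W[ok&((H<8)|(H>172))&(S>150)&(V>80)&(abs(W[...,2]-.06)<.012)];print('button',np.median(c,0),c.min(0),c.max(0))"
```

```text
button [0.5659361  0.17361489 0.06193005] [0.54916975 0.14867696 0.05083474] [0.59161173 0.19342273 0.06403585]
```

View pics/c2.png

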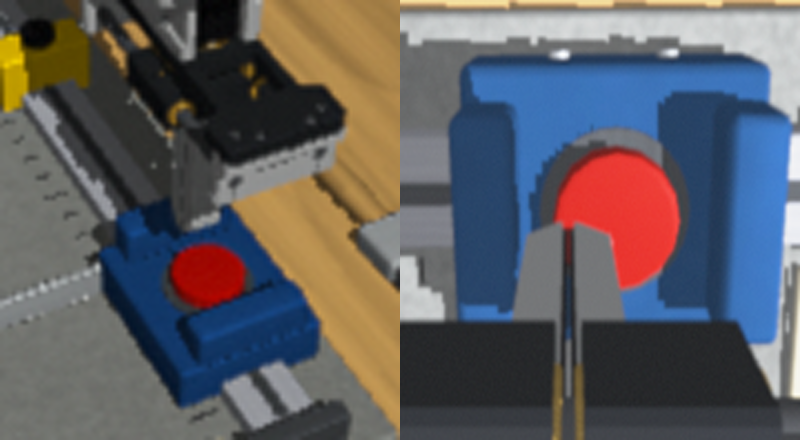

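```bash
python3 -m creep '[[[0,6,0,0],[0,0,1,0],[0,0,0,0]]]'; python3 -m creep '[[[0,0,1,0],[0,0,0,0]]]'; python3 -m creep '[[[0,0,1,0],[0,0,0,0]]]'; python3 -c "
from h import *
s,W,ok=snap('wrist')
o=get_obs();print(o['tool_pos'],o['wrist_force'])
p=s['extrinsics']@np.r_[o['tool_pos'],1];print(p,p[:2]/p[2]*[s['fx'],s['fy']]+[s['cx'],s['cy']])
H,S,V=cv2.split(cv2.cvtColor(s['color'],cv2.COLOR_RGB2HSV))
c=W[ok&((H<8)|(H>172))&(S>150)&(V>80)&(abs(W[...,2]-.06)<.012)];print('button',np.median(c,0),c.min(0),c.max(0))
cv2.imwrite('pics/w3.png',cv2.resize(s['color'][130:300,180:360,::-1],(720,600*17//18//1)))"
```

```text
time: 4.47
tool_pos: [0.5719, 0.1598, 0.0557]
ee_rot: [-3.142, -0.0, 3.106]
wrist_force: [0.3, 0.7, 0.5]
width: 0.0005
time: 4.72
tool_pos: [0.5719, 0.1596, 0.0547]
ee_rot: [-3.142, -0.0, 3.106]
wrist_force: [-0.4, -0.8, 0.1]
width: 0.0006
time: 4.97
tool_pos: [0.5719, 0.1597, 0.0538]
ee_rot: [3.142, -0.0, 3.106]
wrist_force: [-0.6, -0.6, -0.4]
width: 0.0003
[0.57196314 0.15966688 0.05381453] [-0.46149107  0.56736901  0.09272524]
[2.18802452e-04 1.84304259e-02 2.18437742e-01 1.00000000e+00] [255.5903394  215.26345283]
button [0.56427581 0.17508919 0.06192386] [0.54919236 0.1485568  0.05086828] [0.59033317 0.19332639 0.06400417]
```

View pics/w3.png

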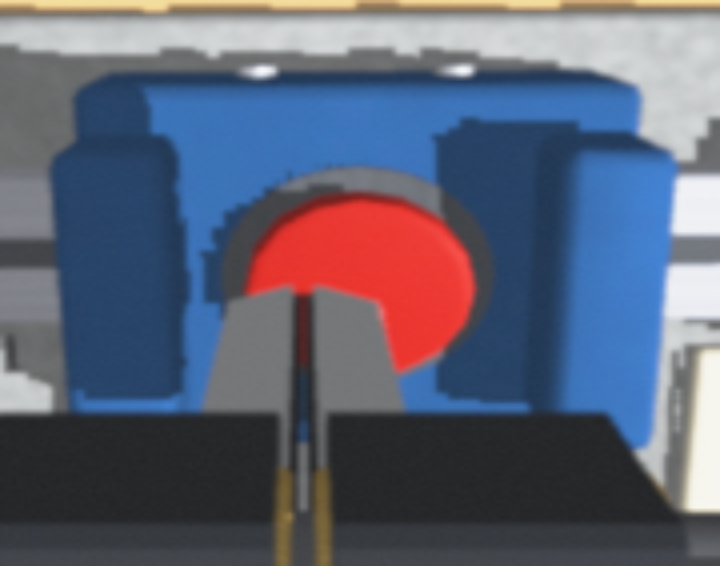

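The fingertips are over the stop side of the button at about (305,290), and the button is still up. I'll measure the real tip height from depth.

```bash
python3 -c "
from h import *
s,W,ok=snap('wrist')
for r in range(206,256,4): print(r,W[r,244].round(4),W[r,266].round(4),s['color'][r,244])
"
```

```text
206 [0.562  0.1513 0.0606] [0.562  0.1678 0.0622] [163  39  35]
210 [0.565  0.1512 0.0612] [0.5654 0.1677 0.0617] [218  49  43]
214 [0.5679 0.1511 0.0618] [0.5683 0.1676 0.0623] [226  49  45]
218 [0.5618 0.1524 0.0875] [0.5628 0.1669 0.0863] [170 101 102]
222 [0.5623 0.1526 0.0936] [0.5624 0.1666 0.0948] [118 120 121]
226 [0.5619 0.1529 0.1016] [0.5629 0.1663 0.1002] [117 119 121]
230 [0.5623 0.1531 0.1071] [0.5624 0.1661 0.1079] [119 119 121]
234 [0.5622 0.1533 0.1133] [0.5629 0.1659 0.1127] [117 119 121]
238 [0.5619 0.1536 0.1194] [0.5629 0.1657 0.1181] [117 119 121]
242 [0.5619 0.1538 0.1245] [0.5625 0.1654 0.1241] [118 119 121]
246 [0.5623 0.1539 0.1285] [0.5624 0.1653 0.1292] [116 118 120]
250 [0.562  0.1541 0.1338] [0.5625 0.1651 0.1336] [117 120 120]
254 [0.5389 0.1571 0.1834] [0.5383 0.1638 0.185 ] [60 60 65]
```

```bash
python3 -c "
from h import *
s,W,ok=snap('scene')
o=get_obs();p=s['extrinsics']@np.r_[o['tool_pos'],1];q=p[:2]/p[2]*[s['fx'],s['fy']]+[s['cx'],s['cy']];print(q)
m=ok&(np.hypot(W[...,0]-.572,W[...,1]-.16)<.03)
ys,xs=np.where(m)
for r in range(ys.min(),ys.max()+1,1):
  g=m[r]&(s['color'][r].max(1).astype(int)-s['color'][r].min(1)<30)
  print(r,xs[ys==r].min(),xs[ys==r].max(),W[r,g].mean(0).round(4) if g.any() else '',g.sum())
cv2.circle
c=s['color'][150:270,220:340,::-1].copy();c=cv2.resize(c,(600,600),interpolation=cv2.INTER_CUBIC);cv2.circle(c,tuple(int(k) for k in (q-[220,150])*5),4,(0,255,0),1);cv2.imwrite('pics/s4.png',c)
"
```

```text
[268.59694401 226.06733556]
46 265 273 [0.5668 0.1333 0.4697] 2
47 264 276 [0.564  0.1403 0.47  ] 2
48 263 278 [0.5613 0.1425 0.4685] 2
49 261 280 [0.5606 0.1494 0.4691] 1
50 261 282 [0.5612 0.1553 0.4696] 2
51 261 284 [0.5605 0.1604 0.4696] 2
52 260 287 [0.5561 0.163  0.4681] 2
53 260 289 [0.5574 0.1697 0.469 ] 3
54 260 291 [0.5553 0.1742 0.4686] 2
55 260 293 [0.5542 0.1785 0.4683] 2
56 260 294 [0.5555 0.1851 0.4693] 1
57 260 289  0
58 260 287  0
59 260 285  0
60 261 283  0
61 261 279  0
62 261 276  0
63 263 275  0
64 265 272  0
65 266 267  0Traceback (most recent call last):
  File "<string>", line 9, in <module>
    print(r,xs[ys==r].min(),xs[ys==r].max(),W[r,g].mean(0).round(4) if g.any() else '',g.sum())
            ~~~~~~~~~~~~~^^
    return umr_minimum(a, axis, None, out, keepdims, initial, where)
ValueError: zero-size array to reduction operation minimum which has no identity
```

```bash
python3 -c "
from h import *
s,W,ok=snap('scene')
o=get_obs();p=s['extrinsics']@np.r_[o['tool_pos'],1];q=p[:2]/p[2]*[s['fx'],s['fy']]+[s['cx'],s['cy']];print(q)
m=ok&(np.hypot(W[...,0]-.572,W[...,1]-.16)<.03)&(W[...,2]<.2)
for r in range(195,240):
  g=m[r]&(s['color'][r].max(1).astype(int)-s['color'][r].min(1)<30)
  if g.any(): print(r,np.where(g)[0][[0,-1]],W[r,g].mean(0).round(4),g.sum())
c=s['color'][150:270,220:340,::-1].copy();c=cv2.resize(c,(600,600),interpolation=cv2.INTER_CUBIC);cv2.circle(c,tuple(int(k) for k in (q-[220,150])*5),4,(0,255,0),1);cv2.imwrite('pics/s4.png',c)
"
```

```text
[268.59644048 226.07825273]
195 [265 267] [0.5809 0.1568 0.1532] 3
196 [265 267] [0.58   0.1555 0.1488] 3
197 [264 268] [0.5811 0.1574 0.1478] 5
198 [264 269] [0.5813 0.16   0.1471] 6
199 [264 270] [0.5813 0.1623 0.1459] 7
200 [264 270] [0.5812 0.1622 0.1429] 7
201 [264 271] [0.5806 0.1636 0.1408] 8
202 [264 272] [0.5803 0.1654 0.1391] 9
203 [264 273] [0.5794 0.1662 0.1364] 10
204 [264 273] [0.5794 0.1663 0.1335] 10
205 [264 273] [0.5795 0.1667 0.1309] 10
206 [264 273] [0.5794 0.1667 0.1277] 10
207 [264 273] [0.5791 0.1664 0.1243] 10
208 [264 273] [0.5789 0.1664 0.1212] 10
209 [264 273] [0.579  0.1666 0.1183] 10
210 [264 273] [0.579  0.1668 0.1155] 10
211 [264 273] [0.5788 0.1668 0.1123] 10
212 [263 273] [0.5782 0.1638 0.1063] 11
213 [263 274] [0.5774 0.1648 0.1037] 12
214 [263 275] [0.5764 0.1655 0.1006] 13
215 [264 275] [0.5766 0.1683 0.1   ] 12
216 [264 275] [0.5757 0.1671 0.0954] 12
217 [264 275] [0.5759 0.1676 0.0927] 12
218 [265 273] [0.5779 0.169  0.0917] 9
219 [265 270] [0.5763 0.16   0.0797] 6
220 [267 268] [0.5806 0.1674 0.0851] 2
223 [263 263] [0.5765 0.141  0.0494] 1
225 [262 262] [0.5823 0.1466 0.0505] 1
226 [262 281] [0.5647 0.1609 0.0517] 2
227 [261 261] [0.588  0.1517 0.0512] 1
228 [261 261] [0.5892 0.154  0.0506] 1
229 [261 261] [0.5906 0.1566 0.0502] 1
230 [261 262] [0.5917 0.1608 0.0514] 2
231 [261 262] [0.5944 0.1655 0.0537] 2
232 [261 262] [0.5949 0.1665 0.0515] 2
233 [261 263] [0.5957 0.1703 0.0522] 3
234 [262 264] [0.5953 0.1741 0.0523] 3
235 [263 265] [0.5943 0.1772 0.0514] 3
236 [266 267] [0.5909 0.1827 0.0516] 2
237 [266 266] [0.5917 0.1821 0.048 ] 1
```

View pics/s4.png

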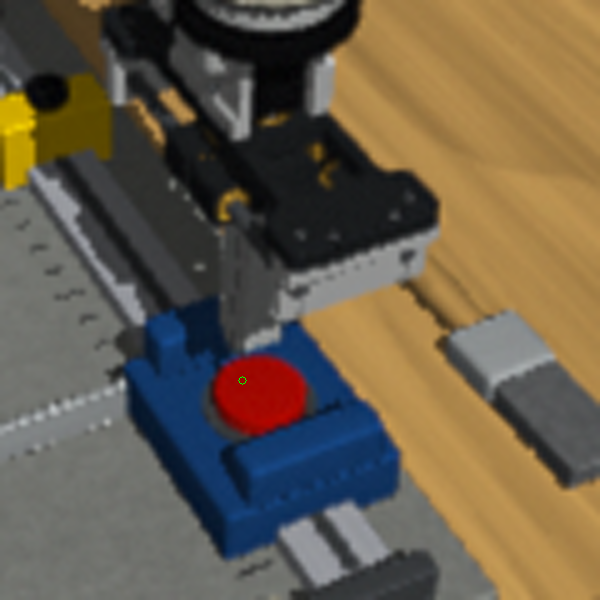

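The scene view shows the tips hovering at (255,345), above the projected TCP circle at (242,380). Depth from both cameras puts the real tips at about z = 0.085, roughly 30 mm above the reported TCP. I'll descend further, guided by force.

```bash
python3 -m creep '[[[0,0,10,0],[0,0,7,0],[0,0,1,0],[0,0,0,0]]]'; python3 -m creep '[[[0,0,2,0],[0,0,2,0],[0,0,0,0]]]'; python3 -m creep '[[[0,0,2,0],[0,0,0,0]]]'
```

```text
time: 5.68
tool_pos: [0.5718, 0.1597, 0.0356]
ee_rot: [-3.142, -0.001, 3.106]
wrist_force: [0.3, -0.5, 0.3]
width: 0.0005
time: 6.05
tool_pos: [0.5724, 0.1597, 0.0331]
ee_rot: [3.141, 0.001, 3.106]
wrist_force: [-1.4, -0.5, 5.4]
width: 0.0003
time: 6.3
tool_pos: [0.5724, 0.1598, 0.0313]
ee_rot: [3.141, 0.001, 3.106]
wrist_force: [-2.6, -0.8, 6.7]
width: 0.0002
```

```bash
python3 -m creep '[[[0,0,2,0],[0,0,2,0],[0,0,0,0]]]'; python3 -m creep '[[[0,0,2,0],[0,0,1,0],[0,0,0,0]]]'
```

```text
time: 6.68
tool_pos: [0.5724, 0.1598, 0.0278]
ee_rot: [3.141, 0.001, 3.106]
wrist_force: [-2.9, -0.8, 8.4]
width: 0.0006
time: 7.05
tool_pos: [0.5725, 0.1597, 0.0265]
ee_rot: [3.141, 0.002, 3.106]
wrist_force: [-5.8, -1.3, 13.3]
width: 0.0005
```

```bash
python3 -m creep '[[[0,0,1,0],[0,0,1,0],[0,0,0,0]]]'; python3 -m creep '[[[0,-2,0,0],[0,-4,0,0],[0,-6,0,0],[0,-8,0,0],[0,-8,0,0],[0,-6,0,0],[0,-4,0,0],[0,0,0,0]]]'
python3 - <<'E'
from h import *
geo()
s,W,ok=snap('wrist','w5.png')
c=cv2.imread('pics/w5.png');cv2.imwrite('pics/w5.png',c[80:320])
E
```

```text
time: 7.42
tool_pos: [0.5726, 0.1597, 0.0264]
ee_rot: [3.141, 0.003, 3.106]
wrist_force: [-8.2, -1.8, 19.8]
width: 0.0003
time: 8.43
tool_pos: [0.5715, 0.1224, 0.0264]
ee_rot: [3.14, 0.003, 3.106]
wrist_force: [-7.5, 0.1, 20.5]
width: 0.0007
bed ((570.2138671875, -0.85894775390625), (580.8858642578125, 333.183837890625), 88.66738891601562)
rail [0.02793255 0.56616867] 750
stop [ 0.5640679  -0.07058595  0.06004435] [ 0.53341266 -0.08578235  0.05240711] [ 0.59491377 -0.05564985  0.06975897]
button [nan nan nan]
carr ((526.62744140625, 132.7122802734375), (78.07721710205078, 94.05130767822266), 25.879840850830078)h.py:20: RuntimeWarning: Mean of empty slice.
  b=W[roi&((H<8)|(H>172))&(S>150)&(V>80)&(W[...,0]>.5)]; print('button',b.mean(0))
  ret = um.true_divide(
```

View pics/w5.png

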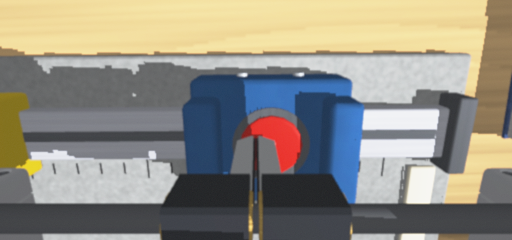

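The carriage travels with the fingertips (button at (270,145), tips on its stop side), and the press holds at 20 N. I'll keep pushing.

```bash
python3 -m creep '[[[0,-3,0,0],[0,-6,0,0],[0,-8,0,0],[0,-10,0,0],[0,-10,0,0],[0,-10,0,0],[0,-7,0,0],[0,-4,0,0]]]'; python3 -m creep '[[[0,-5,0,0],[0,-8,0,0],[0,-10,0,0],[0,-10,0,0],[0,-8,0,0],[0,-7,0,0],[0,-4,0,0],[0,0,0,0]]]';  python3 - <<'E'
from h import *
s,W,ok=snap('wrist','w6.png'); H,S,V=cv2.split(cv2.cvtColor(s['color'],cv2.COLOR_RGB2HSV))
c=W[ok&((H<8)|(H>172))&(S>150)&(V>80)&(abs(W[...,2]-.055)<.006)];print('button',np.median(c,0),c.min(0),c.max(0))
c=W[ok&(H>100)&(H<130)&(S>110)&(W[...,2]>.07)&(W[...,2]<.08)];print('sh',c.min(0),c.max(0))
E
```

```text
time: 9.52
tool_pos: [0.5699, 0.0644, 0.0264]
ee_rot: [3.14, 0.004, 3.106]
wrist_force: [-7.3, 1.8, 19.9]
width: 0.0004
time: 10.52
tool_pos: [0.5684, 0.0114, 0.0264]
ee_rot: [-3.141, 0.005, 3.106]
wrist_force: [-7.1, -0.4, 19.4]
width: 0.0001
button [0.55875428 0.02902051 0.05389269] [0.54540631 0.00238926 0.0513022 ] [0.58603026 0.04279418 0.05596866]
sh [ 0.53058662 -0.03248983  0.07000068] [0.59974419 0.07635472 0.07597353]
```

```bash
python3 -m creep '[[[0,-3,0,0],[0,-5,0,0],[0,-5,0,0],[0,-3,0,0],[0,-2,0,0],[0,0,0,0]]]'; python3 -m creep '[[[0,-2,0,0],[0,-2,0,0],[0,0,0,0]]]';  python3 -m creep '[[[0,-2,0,0],[0,-1,0,0],[0,0,0,0]]]'
```

```text
time: 11.32
tool_pos: [0.5679, -0.0063, 0.0264]
ee_rot: [-3.141, 0.005, 3.106]
wrist_force: [-6.2, 0.9, 19.2]
width: 0.0002
time: 11.7
tool_pos: [0.5678, -0.0103, 0.0264]
ee_rot: [-3.141, 0.005, 3.106]
wrist_force: [-5.1, 1.4, 19.1]
width: 0.0005
time: 12.08
tool_pos: [0.5677, -0.0116, 0.0264]
ee_rot: [3.139, 0.005, 3.106]
wrist_force: [-6.7, 4.0, 19.1]
width: 0.0006
```

```bash
python3 -m creep '[[[0,-1,0,0],[0,-1,0,0],[0,0,0,0]]]'
python3 - <<'E'
from h import *
s,W,ok=snap('wrist','w7.png'); H,S,V=cv2.split(cv2.cvtColor(s['color'],cv2.COLOR_RGB2HSV))
c=W[ok&((H<8)|(H>172))&(S>150)&(V>80)&(abs(W[...,2]-.055)<.006)];print('button',c.max(0))
c=W[ok&(H>100)&(H<130)&(S>110)&(W[...,2]>.07)&(W[...,2]<.08)];print('sh',c.min(0),c.max(0))
E
```

```text
time: 12.45
tool_pos: [0.5677, -0.0116, 0.0264]
ee_rot: [3.135, 0.006, 3.107]
wrist_force: [-6.3, 8.2, 18.9]
width: 0.0004
button [0.58557413 0.01966674 0.05595131]
sh [ 0.52982552 -0.05465191  0.07000473] [0.59942793 0.05319803 0.07627145]
```

View pics/w7.png

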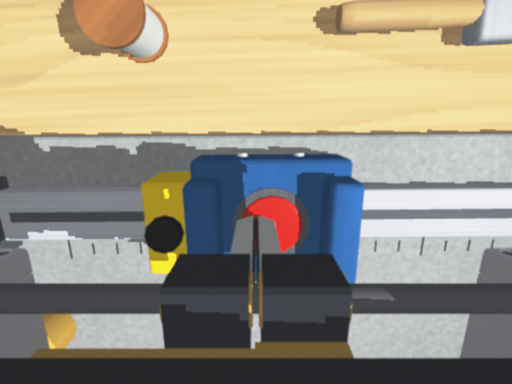

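The carriage's left edge at (187,225) touches the yellow stop, and the force rises without motion. Now I'll release straight up.

```bash
python3 -m creep '[[[0,0,-2,0],[0,0,-3,0],[0,0,-3,0],[0,0,-3,0],[0,0,-3,0],[0,0,-4,0],[0,0,-8,0],[0,0,-10,0]]]'; python3 -m creep '[[[0,0,-20,0],[0,0,-30,0],[0,0,-30,0],[0,0,-20,0],[0,0,0,0],[0,0,0,0]]]'
python3 - <<'E'
from h import *
geo()
s,W,ok=snap('wrist','w8.png'); H,S,V=cv2.split(cv2.cvtColor(s['color'],cv2.COLOR_RGB2HSV))
c=W[ok&((H<8)|(H>172))&(S>150)&(V>80)&(abs(W[...,2]-.058)<.008)];print('button',np.median(c,0),c.min(0),c.max(0))
c=W[ok&(H>100)&(H<130)&(S>110)&(W[...,2]>.07)&(W[...,2]<.08)&(W[...,1]<.1)];print('sh',c.min(0),c.max(0))
E
```

```text
time: 13.5
tool_pos: [0.5654, -0.0153, 0.057]
ee_rot: [3.142, -0.001, 3.106]
wrist_force: [0.5, -0.4, 0.7]
width: 0.0003
time: 14.25
tool_pos: [0.5653, -0.0152, 0.156]
ee_rot: [3.141, -0.001, 3.106]
wrist_force: [0.7, 0.2, 0.3]
width: 0.0005
bed ((569.2827758789062, -2.234466552734375), (584.4087524414062, 335.7904052734375), 88.64313507080078)
rail [0.02965236 0.5661617 ] 802
stop [ 0.5392651  -0.07130387  0.05980753] [ 0.53347755 -0.08265607  0.0528696 ] [ 0.54742503 -0.05886646  0.06616656]
button [0.54880488 0.00807994 0.06149217]
carr ((507.231201171875, -0.3328094482421875), (96.9056167602539, 174.16746520996094), 78.1561279296875)
button [ 0.56518743 -0.00113794  0.06188896] [ 0.54500043 -0.0227549   0.05083893] [0.59046122 0.02094379 0.0641199 ]
sh [ 0.53007896 -0.05503001  0.07001017] [0.60244373 0.05347846 0.07611349]
```

View pics/w8.png

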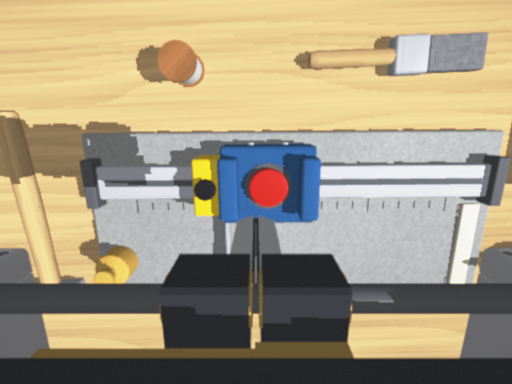

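The button is back up (z = 0.062) at (268,187), the carriage is against the stop, the bystanders are in place and the hand is clear.

```bash
python3 -c "
from bench import ticket
print(ticket.close_job())"
```

```text
the job is handed in; nothing more can be done
None
```

The carriage is against the yellow end stop with the button back up, and the job is handed in; it took about 14 s of the 35 s allowed. I pressed the button fully down with the shut fingertips at about 20 N. I held it down for the whole push of about 0.17 m, until the force along the rail rose to 8 N with no further movement, then lifted straight off.

**Last checks:**
- **Button:** its top reads 61.9 mm over the table, so it is up. It read 54 mm during the push.
- **Carriage:** the shoulder edge and the stop face both measure y ≈ −0.055, so the gap is about 0 within the roughly 2 mm calibration. I took the lock from the button coming up there and did not test it by pushing.
- **Hand:** it is about 0.12 m above the carriage, with wrist force near zero.
- **Bystanders:** the spool, brush, bone folder, weight and mallet look undisturbed in the last wrist view. The book and bottle were outside that view, and I did not measure their positions again.

**Disagreements:**
- **Tool height:** the reported TCP height was about 30 mm lower than the real fingertips, as depth from both cameras and the point of contact showed. I went by contact force instead.
- **Top camera:** after the lift the arm partly blocked it, so its final button and carriage fits were unusable, and I relied on the wrist camera.

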